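# Hook up and load the friction sled

## Robot

A 6-joint arm with a two-finger parallel gripper is mounted at the origin on the work surface. World frame = base frame: x ahead of the robot, y to its left, z up, the work surface at z = 0. Lengths are in m, angles in rad, forces in N, time in s.
With the tool pointing down it reaches from about 0.35 to 0.975 m from the base axis. Payload 4.9 kg.
Tool frame: the origin (TCP) lies on the centre line of the jaws, within the pads' length; the fingertips stand 14 mm ahead of it and the grasp point (between the pads) lies 5 mm behind it (manip.nose_length is the distance from the TCP to the fingertips, in m); z points along the fingers, y is the line along which they close (so a half turn about z gives the same grasp; the last joint's range is limited). The gripper opens to 85 mm and grips with 20 to 120 N. Pads are 22 mm wide; open, the fingers measure 114 mm over their backs; the gripper's body (76 mm by 85 mm) begins 54 mm behind the grasp point. The pads swing forward as they close: fully open they stand 13 mm farther back than shut.
Start: joints at [1.129, 0.053, 1.613, -0, 1.476, -0.119], TCP at [0.198, 0.593, 0.225] pointing down, gripper open.
Joint ranges: [-3.01, 3.01], [-1.01, 2.22], [0.06, 2.58], [-1.02, 4.17], [0.09, 2.62], [-3.14, 3.14]. Speed limits (rad/s): [2.57, 2.57, 3.14, 3.14, 3.14, 3.14].

## Interface

Orientations are given as a unit quaternion [w, x, y, z].
In Python, from plant import manip, imaging gives the robot as it stands.
- The arm moves only by the tool play_rows, never from a script. Its argument "commands" is a list of rows, each a list of 6 numbers: the shift along the tool's x, y, z in mm, then the turn, a rotation vector about the tool's x, y, z in degrees. A call has 1 to 5 rows; each row shifts and turns the commanded pose from where the row before left it, along the tool's axes as they then stand; what a row does not reach is not made up. A row lasts 1/12 s, in which the tool goes at most 41.7 mm and 7.16 degrees, less where a joint would pass 70% of its speed; a pose out of reach is approached as far as the arm can. A call is refused whole if a number of a shift passes 41.7 or a number of a turn 7.16, either way. A call with a gripper value outside its range is refused whole. "hand" is the finger opening in mm, from 0 to 85.4, set as the call begins (left out, the last holds). The fingers move at their own pace and stop on an object; the grip force is fixed at half the most. Time passes only in rows, so rows that do not move let the fingers close. It gives the time, the measured TCP pose, the force, the opening and the grip force at its end, in the units of the state.
- manip.state(): the state, without advancing time (a new reading comes with each control period).
- imaging.grab_frame(name): name is "scene" or "top" or "wrist"; returns a dict with "image" (384x512x3 uint8, red, green, blue), "fx", "fy", "cx", "cy" (pixels), "R" (3x3) and "t" (3): a world point X has camera coordinates R X + t; the wrist camera has in their place "mount" (4x4, takes a point from camera to tool coordinates, whose origin is the TCP and whose axes are the flange's). Camera axes: x right, y down, z forward; pixel columns grow to the right and rows downward; lengths in m; the calibration is good to about 2 mm. A picture is of the moment at which its call begins: read the wrist's pose just before it. There is no depth.
- manip.job_done(): hands the job in; it is judged then, once.
The state is a dict: "time": time; "joint_pos": joint angles; "joint_vel": joint speeds; "joint_efforts": joint torques, N m; "tool_pos": TCP position; "tool_rot": TCP orientation; "contact_force": force on the tool from outside, world axes, zero at the start; "ft_torque": the same for the moment, N m; "gripper_width": opening from 0.0 (shut) to 1.0 (fully open); "grasp_force": force on a finger pad.
Only numpy, scipy, OpenCV 4.12 (cv2) and the standard library are available. Lean on these libraries where they do the work, as an engineer would, in place of code of your own. Each camera call takes 0.05 s, during which the arm holds its last target. There are 200 camera calls.

## Task

Get the friction experiment ready: push the wooden sled along its track until its brass D-ring snaps into the snap hook of the force sensor and the red gate has sprung shut behind it, then throw the red clamp handle over centre so that the clamp locks the sled. With the sled still locked, take the brass weight and set it down upright in the square well on the sled, then flick the handle back to free the sled, still hooked and loaded. Leave the other two weights where they stand.

Things in the scene. Friction and masses are not known exactly. Their poses are not given: they have to be found in the camera images.
- track: Fixed aluminium track, 100 mm wide. Origin on the bench; x along it in the push direction, z up; its -y side faces the robot. Floor 8 mm above the bench, x -290 to 270 mm. Rails: tops z 28, inner faces y +-42, x -290 to 60 mm, open at the -x end. White force sensor x 193 to 268, top z 70 mm. Blue clamp stand round x 0, y -50 to -100, top z 66 mm. Place and yaw vary.
- hook_mouth (a point): Mouth of the flat, level steel hook (10 mm thick, 90 long, 73 wide), at track x 100, y 0, z 40 mm; axes as the track's. The gate lies across it; the nose starts 14 mm before it. The ring's bar enters along +x; the gate springs shut behind it 34 to 43 mm past this point; the bowl stops the bar at 50 mm. A shut-in bar can slide back to 7 mm past it.
- gate (a joint): Red sprung gate of the hook, rad: 0 shut, opens inwards only (to 1.4) about an upright axis when the ring pushes on it, takes about 1 to 5 N, springs shut by itself.
- sled: Loose wooden sled, 180 x 81 x 30 mm, 0.35 kg, flat on the track floor between the rails (1.5 mm play each side). Origin: centre of its underside; x towards the hook, z up. Flat back face at x -90. Front steel plate at x 87, 34 mm wide, top 58 mm up. Deck 30 mm up, bare from x -24 to 84 mm. Sliding takes about 3 N, with the gate up to 10 N.
- ring_bar (a point): Middle of the upright front bar (8 mm thick) of the brass D-ring on the sled's front, at the sled's x 160, y 0, z 32 mm. The ring stands upright, 77 mm long, 52 mm tall. It must end inside the hook.
- well (a point): Centre of the floor of the square well on the sled's deck (sled x -56, y 0, z 30 mm): 56 x 56 mm inside, with a dark rim 4 mm thick and 6 mm high.
- clamp (a joint): Over-centre clamp on the track's near side, rad: 0 open (at the start; handle leans 0.6 rad from upright away from the track, padded arm raised), about 0.8 locked (handle leans 0.2 rad over the track, pad on the sled's deck at track x 0, y -23 mm). Axis along the track. Beyond 0.42 either way it snaps over by itself: push the handle sideways with 4 to 8 N.
- clamp_pivot (a point): Axis of the clamp lever, at track x 0, y -75, z 55 mm.
- handle_top (a point): Top of the clamp's red handle, 103 mm from the pivot axis; the round grip, 18 mm thick, spans 36 to 103 mm from the axis. Swings in the track's y-z plane: 140 mm above the bench and 58 mm on the robot's side of the pivot when open, 156 mm up and 20 mm beyond the pivot when locked.
- weight_brass: Loose brass weight, the one wanted, about 0.5 kg: round foot 50 mm in diameter and 26 mm high, above it a stem 18 mm in diameter from z 30 to 70 mm, with a 22 mm button on top (z 72 to 77 mm). Origin: centre of its underside, z up. Grip the stem from above.
- weight_steel: Loose bright steel weight of the same shape; to be left alone.
- weight_blue: Loose blue weight of the same shape; to be left alone.
There are look-alikes about, which are no part of the job. Several things have the shape of the weight_brass; the one meant has the colours described above.

How it is judged:
On the way, in this order (a step that is already met when the one before it is completed fails the run):
1. the ring's bar is inside the hook and the gate has sprung shut (x of ring_bar in the frame of hook_mouth between 0.004 and 0.056 m and horizontal distance between ring_bar and hook_mouth below 0.058 m and value of joint gate below 0.12 rad and z of ring_bar in the frame of hook_mouth between -0.012 and 0.012 m), for 0.2 s.
2. the clamp is locked on the hooked sled (value of joint clamp above 0.7 rad and x of ring_bar in the frame of hook_mouth above 0.004 m and value of joint gate below 0.12 rad), for 0.2 s.
3. the brass weight stands in the well, let go, with the sled hooked and still locked (all of step 2 and horizontal distance between weight_brass and well below 0.008 m and z of weight_brass in the frame of well below 0.004 m and angle between weight_brass's own z axis and vertical below 0.1 rad and contact force between the fingers and weight_brass below 0.1 N), for 0.2 s.
At the end, for the whole second after the job is handed in: The bar is in the hook (4 to 56 mm past the mouth, level within 12 mm), gate and clamp are below 0.12 rad (gate shut, clamp open), the brass weight stands upright on the floor of the well (within 8 mm of its centre), the sled lies flat on the track, all at rest (all of step 1 and value of joint clamp below 0.12 rad and horizontal distance between weight_brass and well below 0.008 m and z of weight_brass in the frame of well below 0.004 m and angle between weight_brass's own z axis and vertical below 0.1 rad and angle between sled's own z axis and vertical below 0.05 rad and linear speed of each of sled, weight_brass below 0.02 m/s); the robot touches nothing.
It fails at once if the brass weight is let go more than 20 mm above the floor of the well (contact force between the fingers and weight_brass below 0.01 N and horizontal distance between weight_brass and well below 0.05 m and z of weight_brass in the frame of well above 0.02 m).
It fails at once if another weight is moved by more than 30 mm (distance of any of weight_steel, weight_blue from where it was at the start of the episode above 0.03 m).
It also fails if it takes over 59 s, if anything falls off the work surface, if the arm or the gripper's body presses on something with over 40 N, if the wrist force passes 120 N, or if a joint passes its speed limit or range.

## Working session

There is one attempt and no reset: what is moved stays moved. The work goes in short steps, Python scripts to look and compute and a tool call to move; the robot and the scene stay as the last step left them, time stands still between calls to the robot, and variables do not carry over. Pictures are saved under pics/ and viewed, at most 10 in all, crops included, and the job is handed in when it is done.

Besides the shell and the picture viewer there is one more tool, called by a JSON object that holds its "method" and its "body", one argument or row to a line. play_rows: Moves the arm, as the interface text tells. Its arguments: {"type":"object","properties":{"commands":{"type":"array","items":{"type":"array","items":{"type":"number"}}},"hand":{"type":"number"}},"required":["commands"]}

```bash
mkdir -p pics; ls
cat > h.py <<'E'
import sys; sys.path.insert(0,'.')
from plant import manip, imaging
import numpy as np, cv2
from scipy.spatial.transform import Rotation as Ro
def rot(s):
    q=s['tool_rot']; return Ro.from_quat([q[1],q[2],q[3],q[0]])
def ray(f,u,v,z,T=None):
    d=np.array([(u-f['cx'])/f['fx'],(v-f['cy'])/f['fy'],1.])
    if 'R' in f:
        R=np.array(f['R']);t=np.array(f['t']); c=-R.T@t; w=R.T@d
    else:
        M=np.array(f['mount']); s=T; Rw=rot(s).as_matrix(); c=Rw@M[:3,3]+s['tool_pos']; w=Rw@M[:3,:3]@d
    return c+w*(z-c[2])/w[2]
def save(f,n): cv2.imwrite(f'pics/{n}.png',f['image'][:,:,::-1])
E
python3 - <<'E'
from h import *
import pickle
s=manip.state(); print(s)
a=imaging.grab_frame('top'); b=imaging.grab_frame('scene')
pickle.dump((a,b),open('f0.pkl','wb'))
im=cv2.resize(a['image'],(800,600),interpolation=cv2.INTER_CUBIC)
cv2.imwrite('pics/top0.png',im[:,:,::-1]); 
im=cv2.resize(b['image'],(800,600),interpolation=cv2.INTER_CUBIC)
cv2.imwrite('pics/scene0.png',im[:,:,::-1])
print(rot(s).as_matrix().round(3))
for f in(a,b): print(f['fx'],f['cx'],f['cy'],-np.array(f['R']).T@f['t'],np.array(f['R']).round(3))
E
```

```text
pics
{'time': 0.0, 'joint_pos': array([ 1.12900590e+00,  5.33813139e-02,  1.61429809e+00, -1.94976767e-05,
        1.47600955e+00, -1.19010545e-01]), 'joint_vel': array([ 0.00041165,  0.00120517, -0.00117922, -0.00060177,  0.00040321,
        0.00169255]), 'joint_efforts': array([-8.65181737e-04, -3.93684196e+01, -3.70174563e+01, -2.20606521e-04,
        6.90620931e-03, -1.85398108e-06]), 'tool_pos': array([0.19798734, 0.59213523, 0.22354544]), 'tool_rot': array([-2.80739941e-04,  1.60689229e-01,  9.87004495e-01, -1.00989788e-03]), 'contact_force': array([-1.3396872 ,  0.39264825, -0.20237279]), 'ft_torque': array([ 0.00360364, -0.00890547,  0.01954003]), 'grasp_force': 0.0, 'gripper_width': 1.0004613465976466}
[[-0.948  0.317 -0.001]
 [ 0.317  0.948 -0.002]
 [ 0.    -0.002 -1.   ]]
365.7744233972048 251.84052216657048 194.83042427302115 [0.3295801  0.01475359 0.99428801] [[-0.011 -1.    -0.006]
 [-0.984  0.012 -0.176]
 [ 0.176  0.004 -0.984]]
430.3523578942321 257.2448275928855 196.47552917613032 [ 1.20475638 -0.19662607  0.82544299] [[ 0.302  0.953 -0.02 ]
 [ 0.657 -0.223 -0.72 ]
 [-0.69   0.204 -0.694]]
```

```bash
ls pics
```

```text
scene0.png
top0.png
```

View pics/top0.png

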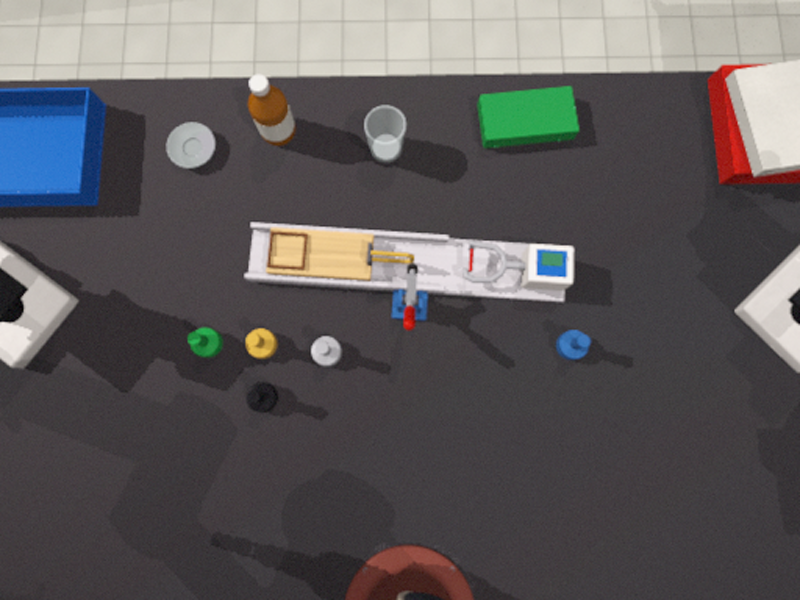

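View pics/scene0.png

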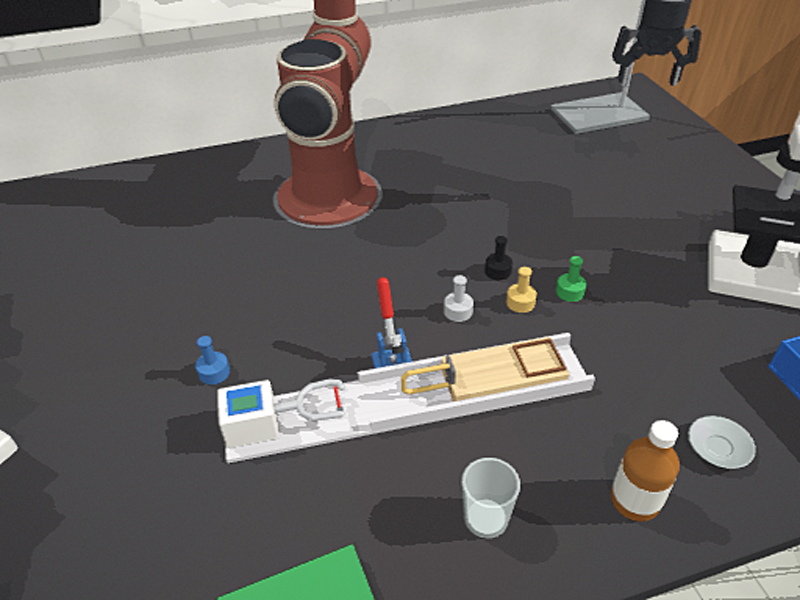

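The top view shows the track from (247,250) to (570,270) with the push direction to the right, the sled at its left end, the handle at (409,322), the brass weight at (261,343), the steel one at (326,350) and the blue one at (573,344). I'll enlarge it to measure.

Run:
```python
from h import *
import pickle
a,b=pickle.load(open('f0.pkl','rb'))
im=a['image'][130:240,150:380]; im=cv2.resize(im,None,fx=3.4,fy=3.4,interpolation=cv2.INTER_CUBIC)
cv2.imwrite('pics/crop0.png',im[:,:,::-1])
print(im.shape)
```

```text
(374, 782, 3)
```

View pics/crop0.png

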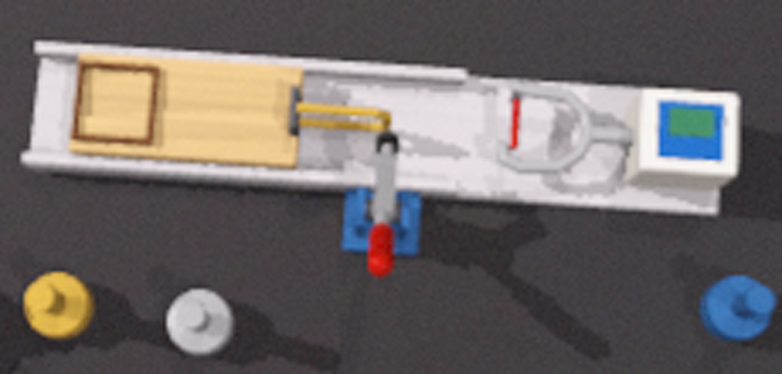

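The crop shows the sled corners at (79,54), (70,150), (303,70) and (297,167), the ring front at (388,115), the gate at (515,122), the handle tip at (380,266) and the brass foot at (58,305).

Run:
```python
from h import *
import pickle
a,b=pickle.load(open('f0.pkl','rb'))
P=dict(farrail0=(35,42,28),farrail1=(466,69,28),nearrail0=(23,157,28),trackend=(717,213,8),sbl=(79,54,38),sbr=(70,150,38),sfl=(303,70,38),sfr=(297,167,38),
wellc=(117,103,44),gate=(515,122,45),ringfront=(388,115,50),brassfoot=(58,305,20),brassbtn=(46,298,77),steelfoot=(200,322,20),bluefoot=(736,307,20),handle=(380,266,138),sens0=(640,88,70),sens1=(740,93,70),sens2=(727,186,70))
W={}
for k,(c,r,z) in P.items():
    W[k]=ray(a,150+(c+.5)/3.4-.5,130+(r+.5)/3.4-.5,z/1000); print(k,(W[k]*1000).round(1))
d=W['farrail1']-W['farrail0']; print('len',np.linalg.norm(d),np.degrees(np.arctan2(d[1],d[0])))
# fit track pose from points
L=dict(farrail0=(-290,50),farrail1=(60,50),nearrail0=(-290,-50),trackend=(270,-50),gate=(100,0),sens0=(193,None),handle=(0,-133))
A=[];B=[]
for k in('farrail0','farrail1','nearrail0','trackend','gate','handle'):
    x,y=np.array(L[k])/1000; A+=[[x,-y,1,0],[y,x,0,1]];B+=list(W[k][:2])
p=np.linalg.lstsq(np.array(A),np.array(B),rcond=None)[0]; print('yaw',np.degrees(np.arctan2(p[1],p[0])),np.hypot(p[0],p[1]),p[2:])
print((np.array(A)@p-B).reshape(-1,2).round(4))
yaw=np.arctan2(p[1],p[0]);c,s=np.cos(yaw),np.sin(yaw);R=np.array([[c,-s],[s,c]])
for k in W: print(k,(R.T@(W[k][:2]-p[2:])*1000).round(1))
```

```text
farrail0 [653.8 270.4  28. ]
farrail1 [626.4 -78.5  28. ]
nearrail0 [558.1 276.8  28. ]
trackend [ 509.5 -279.1    8. ]
sbl [639.9 232.1  38. ]
sbr [561.  237.1  38. ]
sfl [624.2  52.6  38. ]
sfr [545.   57.7  38. ]
wellc [597.2 199.6  44. ]
gate [ 577.5 -114.2   45. ]
ringfront [583.1 -14.3  50. ]
brassfoot [440.1 247.2  20. ]
brassbtn [439.  242.7  77. ]
steelfoot [425.4 135.2  20. ]
bluefoot [ 432.2 -285.6   20. ]
handle [451.3  -4.2 138. ]
sens0 [ 596.6 -207.7   70. ]
sens1 [ 591.6 -284.2   70. ]
sens2 [ 518.9 -269.5   70. ]
len 0.3499787320098276 -94.47879118370496
yaw -94.65407975031293 0.9965612438113632 [ 0.58276263 -0.01473874]
[[ 0.0021 -0.0011]
 [ 0.0011  0.0001]
 [-0.0016  0.0005]
 [ 0.0017  0.0002]
 [-0.0028  0.0001]
 [-0.0006  0.0002]]
farrail0 [-290.    47.6]
farrail1 [60.  48.7]
nearrail0 [-288.6  -48.2]
trackend [269.4 -51.5]
sbl [-250.7   36.9]
sbr [-249.2  -42.1]
sfl [-70.5  35.9]
sfr [-69.1 -43.6]
wellc [-214.8   -3. ]
gate [99.5  2.8]
ringfront [-0.5  0.3]
brassfoot [-249.5 -163.4]
brassbtn [-244.9 -164.2]
steelfoot [-136.7 -169. ]
bluefoot [ 282.2 -128.1]
handle [ 1.000e-01 -1.319e+02]
sens0 [191.2  29.5]
sens1 [267.8  30.7]
sens2 [259.1 -43. ]
```

{"method": "play_rows", "body": {
  "commands": [
    [0, -20, 0, 0, 0, -6.95],
    [0, -20, 0, 0, 0, -6.95],
    [-20, -30, 0, 0, 0, 0],
    [-20, -32, 0, 0, 0, 0],
    [-20, -32, 0, 0, 0, 0]
  ],
  "hand": 0
}}

```text
time: 0.52
tool_pos: [0.24, 0.4542, 0.2241]
tool_rot: [-0.0, 0.039, 0.999, -0.0]
contact_force: [0.3, -0.3, 0.1]
gripper_width: 0.299
grasp_force: 0.0
```

{"method": "play_rows", "body": {
  "commands": [
    [-20, -34, 0, 0, 0, 0],
    [-20, -34, 0, 0, 0, 0],
    [-20, -34, 0, 0, 0, 0],
    [-25, -30, 10, 0, 0, 0],
    [-36, -10, 15, 0, 0, 0]
  ]
}}

```text
time: 0.93
tool_pos: [0.3496, 0.3021, 0.2012]
tool_rot: [0.002, 0.04, 0.999, 0.001]
contact_force: [0.2, 0.8, -0.2]
gripper_width: -0.0
grasp_force: 0.0
```

```bash
cat >> h.py <<'E'
yaw=np.radians(-94.6); T0=np.array([.5828,-.0147])
def trk(p):
    c,s=np.cos(yaw),np.sin(yaw); return np.array([[c,s],[-s,c]])@(np.array(p)[:2]-T0)*1000
def st():
    s=manip.state(); print('t',round(s['time'],2),'trk',trk(s['tool_pos']).round(1),'z',round(s['tool_pos'][2]*1000,1),'F',np.round(s['contact_force'],1),'w',round(s['gripper_width']*85.4,1),'g',round(s['grasp_force'],1)); R=rot(s).as_matrix(); print('tool y angle',np.degrees(np.arctan2(R[1,1],R[0,1])).round(2),'tilt',R[:,2].round(4)); return s
E
python3 - <<'E'
from h import *
s=st(); f=imaging.grab_frame('wrist'); print(np.array(f['mount']).round(3))
E
```

```text
t 0.93 trk [-297.1 -257.8] z 201.2 F [ 0.2  0.8 -0.2] w -0.0 g 0.0
tool y angle 85.39 tilt [ 0.0033  0.0016 -1.    ]
[[ 0.001 -0.945 -0.327  0.084]
 [ 1.     0.001  0.001 -0.   ]
 [-0.    -0.327  0.945 -0.149]
 [ 0.     0.     0.     1.   ]]
```

{"method": "play_rows", "body": {
  "commands": [
    [-36, -2, 10, 0, 0, 0],
    [-37, -2, 10, 0, 0, 0],
    [-37, -2, 10, 0, 0, 0],
    [-37, -1, 10, 0, 0, 0],
    [-37, 0, 10, 0, 0, 0]
  ]
}}

```text
time: 1.4
tool_pos: [0.5337, 0.2819, 0.1485]
tool_rot: [-0.0, 0.04, 0.999, -0.0]
contact_force: [-0.5, -0.0, 0.8]
gripper_width: 0.001
grasp_force: 0.0
```

{"method": "play_rows", "body": {
  "commands": [
    [-37, 0, 10, 0, 0, 0],
    [-37, 0, 15, 0, 0, 0],
    [0, 0, 30, 0, 0, 0],
    [0, 0, 10, 0, 0, 0],
    [0, 0, 0, 0, 0, 0]
  ]
}}

```text
time: 1.82
tool_pos: [0.6026, 0.2756, 0.0793]
tool_rot: [-0.005, 0.04, 0.999, -0.002]
contact_force: [-0.0, 0.3, -1.1]
gripper_width: -0.005
grasp_force: 0.0
```

Run:
```python
from h import *
import pickle
s=st(); f=imaging.grab_frame('wrist'); pickle.dump((s,f),open('w1.pkl','wb'))
cv2.imwrite('pics/w1.png',cv2.resize(f['image'],(800,600),interpolation=cv2.INTER_CUBIC)[:,:,::-1])
```

```text
t 1.82 trk [-291.    -3.6] z 79.3 F [-0.   0.3 -1.1] w -0.4 g 0.0
tool y angle 85.39 tilt [-0.0096 -0.003  -0.9999]
```

View pics/w1.png

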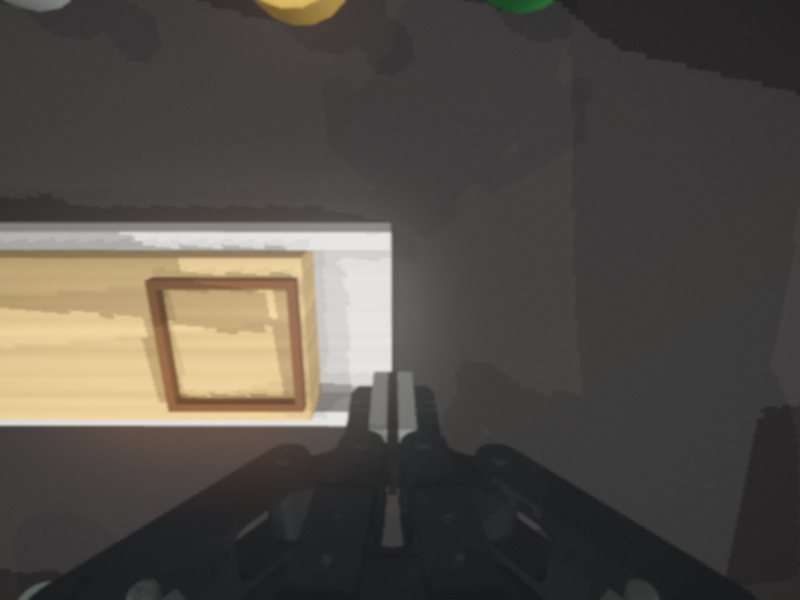

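Run:
```python
from h import *
import pickle
s,f=pickle.load(open('w1.pkl','rb'))
for n,c,r,z in [('nearrail outer end',391,232,28),('rail inner end',391,250,28),('far rail in',340,413,28),('sled back near top',306,252,38),('sled back far top',310,419,38),('well in nl',164,290,44),('well in nr',290,287,44),('well in fl',176,402,44),('well in fr',296,402,44)]:
    print(n,trk(ray(f,c*.64-.18,r*.64-.18,z/1000,s)).round(1))
```

```text
nearrail outer end [-289.9  -51.4]
rail inner end [-289.9  -43.2]
far rail in [-263.8   41.6]
sled back near top [-253.3  -44.4]
sled back far top [-250.3   38.7]
well in nl [-192.6  -29. ]
well in nr [-246.8  -30.5]
well in fl [-189.5   25.8]
well in fr [-245.6   25.6]
```

The wrist view shows the sled's back edge at column 310, the track end at column 391 and the fingers closed behind them, so everything lines up. I'll lower and push.

{"method": "play_rows", "body": {
  "commands": [
    [-3, 0, 25, 0, 0, 0],
    [0, 0, 24, 0, 0, 0],
    [0, -10, 0, 0, 0, 0],
    [0, -15, 0, 0, 0, 0],
    [0, -15, 0, 0, 0, 0]
  ]
}}

```text
time: 2.28
tool_pos: [0.6063, 0.2361, 0.0382]
tool_rot: [0.001, 0.039, 0.999, 0.0]
contact_force: [0.6, -0.1, -0.4]
gripper_width: -0.003
grasp_force: 0.0
```

{"method": "play_rows", "body": {
  "commands": [
    [0, -15, 0, 0, 0, 0],
    [0, -15, 0, 0, 0, 0],
    [0, -15, 0, 0, 0, 0],
    [0, -15, 0, 0, 0, 0],
    [0, -15, 0, 0, 0, 0]
  ]
}}

```text
time: 2.7
tool_pos: [0.6004, 0.1611, 0.0369]
tool_rot: [0.001, 0.041, 0.999, 0.001]
contact_force: [0.2, 5.0, 1.9]
gripper_width: 0.002
grasp_force: 2.0
```

Run:
```python
from h import *
import pickle
s=st(); f=imaging.grab_frame('wrist'); pickle.dump((s,f),open('w2.pkl','wb'))
cv2.imwrite('pics/w2.png',cv2.resize(f['image'],(800,600),interpolation=cv2.INTER_CUBIC)[:,:,::-1])
```

```text
t 2.7 trk [-176.6    3.5] z 36.9 F [0.2 5.  1.9] w 0.2 g 2.0
tool y angle 85.35 tilt [ 0.0021  0.0023 -1.    ]
```

View pics/w2.png

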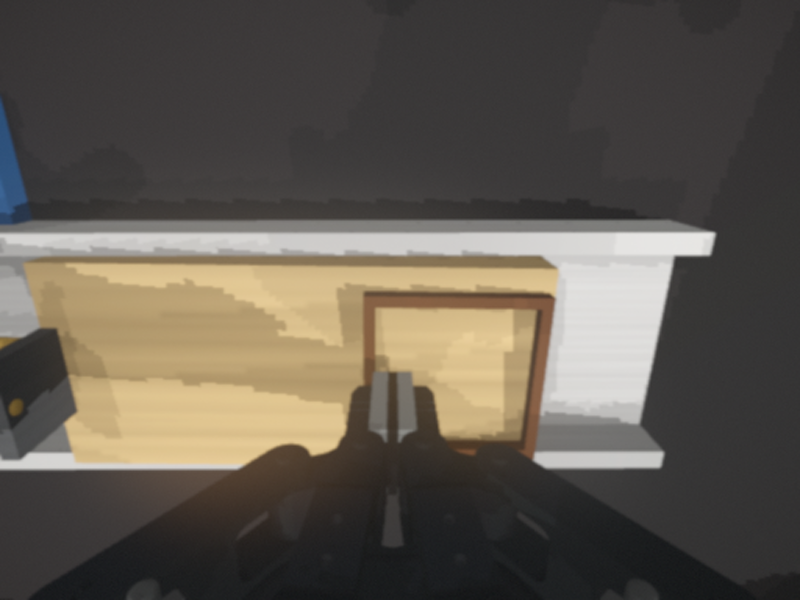

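The fingers look to be over the well instead of behind the sled. I'll check this with numbers before moving on.

Run:
```python
from h import *
import pickle
print(manip.nose_length)
s,f=pickle.load(open('w2.pkl','rb'))
for n,c,r,z in [('rail outer end',714,233,28),('rail in end',711,255,28),('sled back near top',543,257,38),('sled back near bottom',557,268,38),('well out nr',553,296,44),('well out nl',364,293,44),('sled front near',25,262,38),('plate top?',55,330,66)]:
    print(n,trk(ray(f,c*.64-.18,r*.64-.18,z/1000,s)).round(1))
# project TCP, tip
M=np.linalg.inv(np.array(f['mount']))
for p in [(0,0,0),(0,0,.014),(0,0,-.01)]:
    q=M@np.array([*p,1]); print(p,(f['fx']*q[0]/q[2]+f['cx'])/.64,(f['fy']*q[1]/q[2]+f['cy'])/.64,q[2])
top=imaging.grab_frame('scene'); im=top['image'][150:310,200:400]
cv2.imwrite('pics/sc2.png',cv2.resize(im,None,fx=3.7,fy=3.7,interpolation=cv2.INTER_CUBIC)[:,:,::-1])
```

```text
0.014
rail outer end [-289.5  -51.3]
rail in end [-290.3  -43.4]
sled back near top [-226.8  -45.1]
sled back near bottom [-232.   -41.3]
well out nr [-229.5  -33.3]
well out nl [-166.9  -34.4]
sled front near [-53.1 -43.4]
plate top? [-79.6 -30.5]
(0, 0, 0) 392.8039865298103 383.4310347093699 0.16875595846744537
(0, 0, 0.014) 392.73651353725256 366.0374794933331 0.18198777375915023
(0, 0, -0.01) 392.8590439254201 397.6240297773051 0.15930466183051334
```

View pics/sc2.png

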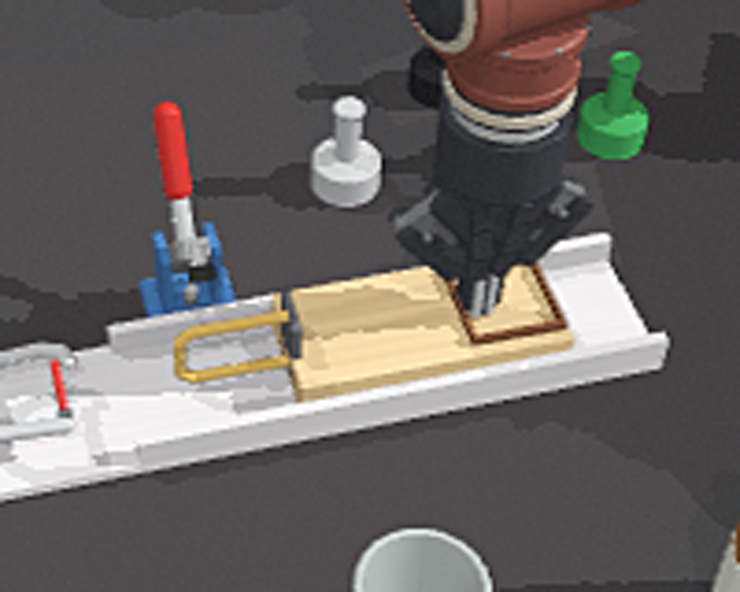

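The picture shows the fingertips inside the well at (485,310), pushing the front rim, even though the TCP is at z 37. The effective fingertip height is therefore higher than I assumed. I'll check it by touching the well floor gently.

{"method": "play_rows", "body": {
  "commands": [
    [3, 20, 0, 0, 0, 0],
    [0, 0, 0, 0, 0, 0],
    [0, 0, 2, 0, 0, 0],
    [0, 0, 0, 0, 0, 0],
    [0, 0, 0, 0, 0, 0]
  ]
}}

```text
time: 3.22
tool_pos: [0.5981, 0.1817, 0.0333]
tool_rot: [-0.0, 0.04, 0.999, -0.0]
contact_force: [0.6, 0.8, 0.1]
gripper_width: 0.002
grasp_force: 0.0
```

{"method": "play_rows", "body": {
  "commands": [
    [0, 0, 3, 0, 0, 0],
    [0, 0, 0, 0, 0, 0],
    [0, 0, 0, 0, 0, 0]
  ]
}}

```text
time: 3.47
tool_pos: [0.5989, 0.1819, 0.0316]
tool_rot: [0.0, 0.04, 0.999, -0.0]
contact_force: [-0.9, -0.0, 5.0]
gripper_width: -0.001
grasp_force: 2.3
```

Run:
```python
from h import *
import pickle
s=st(); f=imaging.grab_frame('wrist'); pickle.dump((s,f),open('w3.pkl','wb'))
im=f['image'][150:384,150:400]
cv2.imwrite('pics/w3.png',cv2.resize(im,None,fx=2.5,fy=2.5,interpolation=cv2.INTER_CUBIC)[:,:,::-1])
M=np.linalg.inv(np.array(f['mount']));print(f['fx'])
for p in [(.011,0,0),(.011,0,.014),(.011,0,-.01),(.011,0,-.02),(-.011,0,.014)]:
    q=M@np.array([*p,1]); print(p,((f['fx']*q[0]/q[2]+f['cx']-150)*2.5).round(),((f['fy']*q[1]/q[2]+f['cy']-150)*2.5).round())
```

```text
t 3.47 trk [-197.2    0.3] z 31.6 F [-0.9 -0.   5. ] w -0.1 g 2.3
tool y angle 85.4 tilt [ 8.e-04 -1.e-04 -1.e+00]
290.08680540789044
(0.011, 0, 0) 254.0 196.0
(0.011, 0, 0.014) 253.0 170.0
(0.011, 0, -0.01) 254.0 216.0
(0.011, 0, -0.02) 254.0 240.0
(-0.011, 0, 0.014) 253.0 249.0
```

View pics/w3.png

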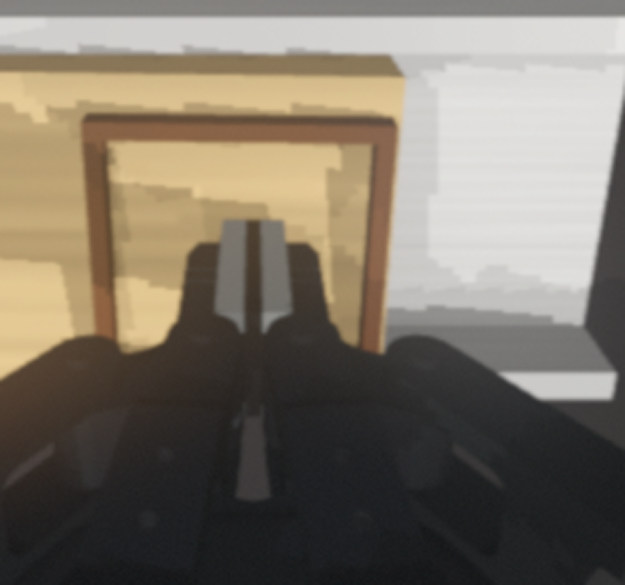

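The shut tips touch the well floor (z 38) with the TCP at about z 32, so they sit about 6 mm behind the TCP and not 14 mm ahead. I'll shift all finger heights by 20 mm. Next I'll lift, go round behind the sled and push its back face.

{"method": "play_rows", "body": {
  "commands": [
    [0, 0, -24, 0, 0, 0],
    [0, 8, -4, 0, 0, 0],
    [0, 30, 0, 0, 0, 0],
    [0, 26, 0, 0, 0, 0],
    [0, 0, 0, 0, 0, 0]
  ]
}}

```text
time: 3.93
tool_pos: [0.6038, 0.2499, 0.0589]
tool_rot: [0.001, 0.039, 0.999, 0.001]
contact_force: [-0.9, -0.7, 0.0]
gripper_width: 0.001
grasp_force: 0.0
```

{"method": "play_rows", "body": {
  "commands": [
    [0, 0, 22, 0, 0, 0],
    [0, 0, 22, 0, 0, 0],
    [0, 0, 0, 0, 0, 0],
    [0, -6, 0, 0, 0, 0],
    [0, -6, 0, 0, 0, 0]
  ]
}}

```text
time: 4.35
tool_pos: [0.6029, 0.2336, 0.0153]
tool_rot: [0.0, 0.04, 0.999, -0.0]
contact_force: [0.2, -0.2, 1.2]
gripper_width: 0.001
grasp_force: 0.0
```

{"method": "play_rows", "body": {
  "commands": [
    [0, -8, 0, 0, 0, 0],
    [0, -10, 0, 0, 0, 0],
    [0, -10, 0, 0, 0, 0],
    [0, -10, 0, 0, 0, 0],
    [0, -10, 0, 0, 0, 0]
  ]
}}

```text
time: 4.77
tool_pos: [0.5998, 0.1857, 0.0164]
tool_rot: [0.001, 0.04, 0.999, 0.001]
contact_force: [0.6, 5.6, 4.8]
gripper_width: -0.001
grasp_force: 2.7
```

Run:
```python
from h import *
import pickle
s=st(); f=imaging.grab_frame('wrist'); pickle.dump((s,f),open('w4.pkl','wb'))
cv2.imwrite('pics/w4.png',cv2.resize(f['image'],(800,600),interpolation=cv2.INTER_CUBIC)[:,:,::-1])
```

```text
t 4.77 trk [-201.1    0.9] z 16.4 F [0.6 5.6 4.8] w -0.1 g 2.7
tool y angle 85.38 tilt [ 0.0029  0.0017 -1.    ]
```

View pics/w4.png

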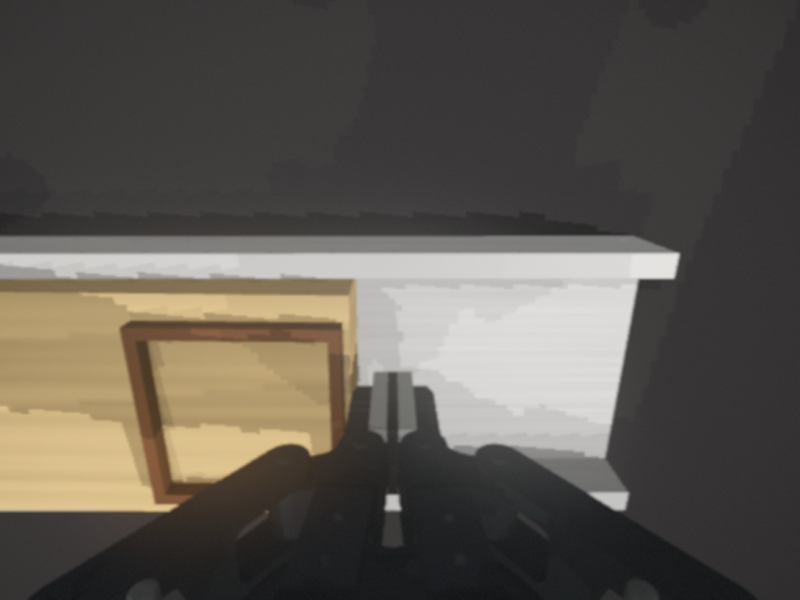

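Now the fingers are flat behind the sled's back edge (355,290) and pushing it.

{"method": "play_rows", "body": {
  "commands": [
    [0, -12, 0, 0, 0, 0],
    [0, -12, 0, 0, 0, 0],
    [0, -12, 0, 0, 0, 0],
    [0, -12, 0, 0, 0, 0],
    [0, -12, 0, 0, 0, 0]
  ]
}}

```text
time: 5.23
tool_pos: [0.5947, 0.1273, 0.0157]
tool_rot: [0.001, 0.04, 0.999, 0.002]
contact_force: [0.7, 11.8, 1.7]
gripper_width: -0.003
grasp_force: 5.1
```

{"method": "play_rows", "body": {
  "commands": [
    [0, -8, 0, 0, 0, 0],
    [0, -6, 0, 0, 0, 0],
    [0, -4, 0, 0, 0, 0],
    [0, 0, 0, 0, 0, 0]
  ]
}}

```text
time: 5.57
tool_pos: [0.5925, 0.1072, 0.0149]
tool_rot: [0.0, 0.04, 0.999, -0.0]
contact_force: [0.4, 1.4, 0.7]
gripper_width: 0.001
grasp_force: 0.5
```

Run:
```python
from h import *
import pickle
s,f=pickle.load(open('w4.pkl','rb'))
for n,c,r,z in [('sled back',350,282,38),('well out br near',341,323,44)]: print(n,trk(ray(f,c*.64-.18,r*.64-.18,z/1000,s)).round(1))
st()
```

```text
sled back [-188.3  -45.1]
well out br near [-185.9  -34.6]
t 5.57 trk [-1.223e+02 -1.000e-01] z 14.9 F [0.4 1.4 0.7] w 0.1 g 0.5
tool y angle 85.37 tilt [ 1.e-04 -7.e-04 -1.e+00]
```

{"method": "play_rows", "body": {
  "commands": [
    [0, -3, 0, 0, 0, 0],
    [0, -3, 0, 0, 0, 0],
    [0, 0, 0, 0, 0, 0]
  ]
}}

```text
time: 5.82
tool_pos: [0.5919, 0.1019, 0.0147]
tool_rot: [-0.0, 0.04, 0.999, -0.0]
contact_force: [0.8, 1.7, 1.9]
gripper_width: 0.001
grasp_force: 1.2
```

{"method": "play_rows", "body": {
  "commands": [
    [0, -2, 0, 0, 0, 0],
    [0, -1, 0, 0, 0, 0],
    [0, 0, 0, 0, 0, 0]
  ]
}}

```text
time: 6.07
tool_pos: [0.5917, 0.0994, 0.0148]
tool_rot: [-0.0, 0.04, 0.999, 0.0]
contact_force: [1.3, 4.9, 2.1]
gripper_width: 0.001
grasp_force: 2.2
```

Run:
```python
from h import *
import pickle
s=st(); a=imaging.grab_frame('top'); b=imaging.grab_frame('scene'); pickle.dump((a,b),open('f1.pkl','wb'))
im=cv2.resize(b['image'][200:310,100:320],None,fx=3.6,fy=3.6,interpolation=cv2.INTER_CUBIC)
cv2.imwrite('pics/sc3.png',im[:,:,::-1])
for f in (a,b):
  I=f['image'].astype(int); m=(I[:,:,0]>150)&(I[:,:,1]<70)&(I[:,:,2]<70)
  n,l,S,C=cv2.connectedComponentsWithStats(m.astype(np.uint8)); print([(S[i].tolist(),C[i].round(1)) for i in range(1,n) if S[i][4]>2])
```

```text
t 6.07 trk [-114.5   -0.3] z 14.8 F [1.3 4.9 2.1] w 0.1 g 2.2
tool y angle 85.4 tilt [-1.e-04  3.e-04 -1.e+00]
[([453, 42, 28, 74, 1051], array([464.9,  80.7])), ([509, 109, 3, 1, 3], array([510., 109.])), ([301, 160, 2, 4, 8], array([301.5, 161.5])), ([300, 168, 2, 5, 6], array([300.8, 170. ])), ([258, 196, 7, 15, 79], array([261. , 203.4]))]
[([242, 178, 10, 26, 171], array([246.3, 190.6])), ([214, 249, 3, 6, 9], array([214.9, 251.6])), ([215, 256, 2, 5, 6], array([215.8, 257.7]))]
```

View pics/sc3.png

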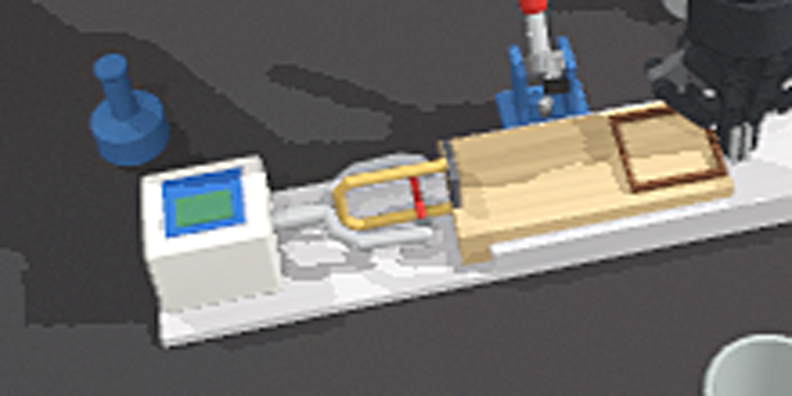

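The scene view shows the brass ring inside the hook at (340,205) with the red gate straight across at (418,197) behind the bar, so it is hooked. Next I'll back off and go round to the robot side of the handle.

{"method": "play_rows", "body": {
  "commands": [
    [0, 18, 0, 0, 0, 0],
    [0, 2, -34, 0, 0, 0],
    [10, 0, -34, 0, 0, 0],
    [25, 0, -30, 0, 0, 0],
    [35, 0, 0, 0, 0, 0]
  ]
}}

```text
time: 6.58
tool_pos: [0.5286, 0.1241, 0.1201]
tool_rot: [0.006, 0.04, 0.999, -0.0]
contact_force: [0.3, 0.4, 1.0]
gripper_width: 0.004
grasp_force: 0.0
```

{"method": "play_rows", "body": {
  "commands": [
    [35, 0, 0, 0, 0, 0],
    [35, 0, 0, 0, 0, 0],
    [35, -10, 0, 0, 0, 0],
    [10, -30, 0, 0, 0, 0],
    [0, -35, 0, 0, 0, 0]
  ]
}}

```text
time: 7.0
tool_pos: [0.3995, 0.0592, 0.1111]
tool_rot: [-0.001, 0.038, 0.999, -0.001]
contact_force: [0.6, -0.3, -1.0]
gripper_width: 0.001
grasp_force: 0.0
```

{"method": "play_rows", "body": {
  "commands": [
    [0, -30, 0, 0, 0, 0],
    [0, -25, 0, 0, 0, 0],
    [0, -5, 0, 0, 0, 0],
    [0, 0, 0, 0, 0, 0],
    [0, 0, 0, 0, 0, 0]
  ]
}}

```text
time: 7.42
tool_pos: [0.3978, -0.0006, 0.1123]
tool_rot: [-0.001, 0.041, 0.999, -0.0]
contact_force: [0.4, 0.1, -0.6]
gripper_width: 0.003
grasp_force: 0.0
```

```bash
cat >> h.py <<'E'
def reds(names=('top','scene','wrist')):
  for n in names:
    f=imaging.grab_frame(n); I=f['image'].astype(int); m=(I[:,:,0]>110)&(I[:,:,1]<60)&(I[:,:,2]<60)
    k,l,S,C=cv2.connectedComponentsWithStats(m.astype(np.uint8)); print(n,[(S[i].tolist(),C[i].round(1).tolist()) for i in range(1,k) if 2<S[i][4]<12000 and not(n=='top' and S[i][0]>440)])
E
python3 - <<'E'
from h import *
st(); reds()
E
```

```text
t 7.42 trk [   0.8 -185.6] z 112.3 F [ 0.4  0.1 -0.6] w 0.2 g 0.0
tool y angle 85.35 tilt [-1.2e-03 -3.0e-04 -1.0e+00]
top [([301, 160, 2, 4, 6], [301.3, 161.7]), ([301, 168, 1, 5, 5], [301.0, 170.0]), ([238, 189, 3, 1, 3], [239.0, 189.0]), ([244, 192, 4, 4, 6], [245.2, 193.3]), ([249, 193, 8, 3, 11], [252.6, 193.8]), ([275, 198, 7, 2, 8], [278.0, 198.2]), ([296, 199, 2, 3, 3], [296.7, 200.0]), ([299, 200, 2, 2, 3], [299.7, 200.3]), ([239, 219, 4, 4, 8], [240.2, 220.8]), ([239, 224, 4, 5, 10], [240.7, 225.8]), ([244, 225, 4, 4, 8], [245.0, 226.8]), ([256, 235, 3, 2, 5], [257.2, 235.4]), ([280, 234, 4, 5, 11], [281.5, 235.8]), ([261, 236, 6, 3, 10], [264.0, 237.1]), ([268, 238, 7, 2, 7], [271.0, 238.6]), ([284, 246, 2, 3, 5], [284.4, 247.2]), ([283, 250, 2, 3, 4], [283.8, 251.0]), ([282, 254, 3, 9, 12], [283.0, 257.7]), ([281, 264, 2, 3, 6], [281.5, 265.0]), ([280, 268, 2, 3, 4], [280.8, 269.0]), ([279, 275, 2, 4, 5], [279.2, 276.8]), ([279, 282, 2, 5, 5], [279.2, 284.0]), ([269, 293, 7, 7, 21], [271.7, 295.6]), ([264, 296, 4, 7, 17], [265.9, 299.4]), ([210, 304, 5, 2, 6], [211.8, 304.8]), ([258, 307, 8, 18, 61], [262.1, 315.0]), ([250, 327, 15, 57, 185], [257.2, 357.2]), ([276, 366, 2, 2, 3], [276.7, 366.3]), ([250, 368, 2, 3, 3], [250.7, 369.0]), ([285, 371, 8, 13, 18], [289.3, 376.8]), ([294, 376, 2, 3, 3], [294.3, 377.0]), ([296, 378, 3, 3, 5], [296.8, 379.2]), ([300, 380, 2, 4, 6], [300.5, 381.5])]
scene [([241, 177, 11, 27, 119], [245.1, 191.4]), ([246, 180, 3, 3, 7], [247.1, 181.3]), ([214, 249, 3, 7, 10], [215.0, 252.2]), ([216, 257, 1, 4, 4], [216.0, 258.5])]
wrist [([244, 320, 15, 31, 284], [250.7, 336.1])]
```

{"method": "play_rows", "body": {
  "commands": [
    [-20, 0, 0, 0, 0, 0],
    [-12, 0, 0, 0, 0, 0],
    [-8, 0, 0, 0, 0, 0],
    [-8, 0, 0, 0, 0, 0],
    [-8, 0, 0, 0, 0, 0]
  ]
}}

```text
time: 7.98
tool_pos: [0.4513, -0.0038, 0.1123]
tool_rot: [-0.005, 0.039, 0.999, 0.0]
contact_force: [-11.4, 0.5, 7.0]
gripper_width: 0.002
grasp_force: 5.2
```

{"method": "play_rows", "body": {
  "commands": [
    [-8, 0, 0, 0, 0, 0],
    [-6, 0, 0, 0, 0, 0],
    [-6, 0, 0, 0, 0, 0],
    [0, 0, 0, 0, 0, 0]
  ]
}}

```text
time: 8.32
tool_pos: [0.475, -0.0061, 0.1129]
tool_rot: [0.0, 0.039, 0.999, -0.0]
contact_force: [-0.7, 0.2, -0.6]
gripper_width: 0.0
grasp_force: 0.0
```

Run:
```python
from h import *
st(); reds(('scene','wrist'))
```

```text
t 8.32 trk [ 1.000e-01 -1.082e+02] z 112.9 F [-0.7  0.2 -0.6] w 0.0 g 0.0
tool y angle 85.47 tilt [ 9.e-04 -1.e-04 -1.e+00]
scene [([246, 188, 8, 22, 144], [249.6, 198.6]), ([214, 249, 3, 7, 10], [215.0, 252.2]), ([216, 257, 1, 4, 4], [216.0, 258.5])]
wrist [([245, 318, 13, 31, 258], [251.1, 335.5])]
```

Contact force rose to 11 N and then fell to 0, and the handle's blob jumped, so it snapped over. Next I'll move above the brass weight to measure it.

{"method": "play_rows", "body": {
  "commands": [
    [4, 33, -10, 0, 0, 0],
    [4, 36, -10, 0, 0, 0],
    [4, 36, -10, 0, 0, 0],
    [0, 36, -10, 0, 0, 0],
    [0, 36, -5, 0, 0, 0]
  ],
  "hand": 45
}}

```text
time: 8.83
tool_pos: [0.4763, 0.1726, 0.1593]
tool_rot: [0.001, 0.04, 0.999, 0.0]
contact_force: [0.9, -0.5, 0.2]
gripper_width: 0.527
grasp_force: 0.0
```

{"method": "play_rows", "body": {
  "commands": [
    [0, 36, 0, 0, 0, 0],
    [0, 26, 0, 0, 0, 0],
    [0, 8, 0, 0, 0, 0],
    [0, 0, 0, 0, 0, 0],
    [0, 0, 0, 0, 0, 0]
  ]
}}

```text
time: 9.25
tool_pos: [0.4813, 0.2402, 0.1574]
tool_rot: [-0.0, 0.04, 0.999, -0.0]
contact_force: [-1.2, 0.3, -1.2]
gripper_width: 0.525
grasp_force: 0.0
```

```bash
cat >> h.py <<'E'
def proj(f,s,X):
    X=np.asarray(X,float)
    if 'R' in f: q=X@np.array(f['R']).T+f['t']
    else:
        Rw=rot(s).as_matrix(); M=np.linalg.inv(np.array(f['mount'])); q=((X-s['tool_pos'])@Rw)@M[:3,:3].T+M[:3,3]
    return np.c_[f['fx']*q[:,0]/q[:,2]+f['cx'],f['fy']*q[:,1]/q[:,2]+f['cy']]
def wmodel(f,s,x,y,z0=0,k=4):
    m=np.zeros((384*k,512*k),np.uint8); a=np.linspace(0,2*np.pi,40)
    for r,z1,z2 in((25,0,26),(9,26,72),(11,72,77)):
        P=np.vstack([np.c_[x+r/1e3*np.cos(a),y+r/1e3*np.sin(a),0*a+z0+z/1e3] for z in(z1,z2)])
        cv2.fillConvexPoly(m,cv2.convexHull(np.round((proj(f,s,P)+.5)*k).astype(np.int32)),1)
    return cv2.resize(m.astype(np.float32),(512,384),interpolation=cv2.INTER_AREA)
def yellow(f):
    h=cv2.cvtColor(f['image'],cv2.COLOR_RGB2HSV); return ((h[:,:,0]>15)&(h[:,:,0]<32)&(h[:,:,1]>110)&(h[:,:,2]>60)).astype(np.uint8)
def fitw(f,s,x,y,z0=0):
    from scipy.optimize import minimize
    k,l,S,C=cv2.connectedComponentsWithStats(yellow(f)); u=proj(f,s,[[x,y,z0+.02]])[0]
    i=min((i for i in range(1,k) if S[i][4]>40),key=lambda i:np.hypot(*(C[i]-u))); print('blob',S[i],C[i].round(1),'pred',u.round(1)); m=(l==i).astype(np.float32)
    r=minimize(lambda p:np.abs(wmodel(f,s,p[0]/1e3,p[1]/1e3,z0)-m).sum()/m.sum(),[x*1e3,y*1e3],method='Nelder-Mead',options=dict(initial_simplex=[[x*1e3,y*1e3],[x*1e3+6,y*1e3],[x*1e3,y*1e3+6]])); print('fit',r.x.round(1),r.fun.round(3)); return r.x/1e3
E
python3 - <<'E'
from h import *
import pickle
s=st(); f=imaging.grab_frame('wrist'); pickle.dump((s,f),open('w5.pkl','wb'))
p=fitw(f,s,.440,.245); print('trk',trk(p).round(1))
a,b=pickle.load(open('f0.pkl','rb'))
p=fitw(a,None,.440,.245);print('trk',trk(p).round(1)); p=fitw(b,None,.440,.245);print('trk',trk(p).round(1))
c,si=np.cos(yaw),np.sin(yaw)
for y,z in((-61,.124),(-114.5,.113)): print(proj(b,None,[[T0[0]-si*y/1e3,T0[1]+c*y/1e3,z]]))
E
```

```text
t 9.25 trk [-246.  -121.6] z 157.4 F [-1.2  0.3 -1.2] w 44.8 g 0.0
tool y angle 85.45 tilt [-6.e-04 -9.e-04 -1.e+00]
blob [ 230  111   53   54 2229] [255.8 137.9] pred [252.8 138.2]
fit [440.1 247.7] 0.023
trk [-250.1 -163.2]
blob [157 210  21  20 331] [166.7 219.5] pred [167.5 219.4]
fit [441.1 248.5] 0.052
trk [-251.  -162.3]
blob [324 171  20  29 379] [333.7 187.2] pred [332.6 188.5]
fit [439.4 247.6] 0.072
trk [-249.9 -163.9]
[[251.15621146 202.61948828]]
[[246.55165333 190.74168636]]
```

The brass weight sits at track (-250,-163), and three cameras agree. The clamp is confirmed locked. I'll descend to grip the stem.

{"method": "play_rows", "body": {
  "commands": [
    [21, 2, 0, 0, 0, 0],
    [21, 2, 10, 0, 0, 0],
    [0, 0, 25, 0, 0, 0],
    [0, 0, 30, 0, 0, 0],
    [0, 0, 30, 0, 0, 0]
  ]
}}

```text
time: 9.72
tool_pos: [0.4408, 0.2467, 0.0628]
tool_rot: [0.001, 0.041, 0.999, 0.0]
contact_force: [0.3, 0.1, -0.7]
gripper_width: 0.526
grasp_force: 0.0
```

{"method": "play_rows", "body": {
  "commands": [
    [0, 0, 22, 0, 0, 0],
    [0, 0, 8, 0, 0, 0],
    [0, 0, 0, 0, 0, 0],
    [0, 0, 0, 0, 0, 0]
  ]
}}

```text
time: 10.05
tool_pos: [0.4407, 0.2473, 0.0334]
tool_rot: [0.0, 0.041, 0.999, 0.0]
contact_force: [0.9, 1.0, 0.2]
gripper_width: 0.519
grasp_force: 0.0
```

Run:
```python
from h import *
import pickle
s=st(); f=imaging.grab_frame('wrist'); pickle.dump((s,f),open('w6.pkl','wb'))
m=yellow(f); k,l,S,C=cv2.connectedComponentsWithStats(m); print([(S[i].tolist(),C[i].round(1).tolist()) for i in range(1,k) if S[i][4]>60])
print(proj(f,s,[[.4401,.2477,.077],[.4401,.2477,.03]]))
```

```text
t 10.05 trk [-249.7 -162.7] z 33.4 F [0.9 1.  0.2] w 44.4 g 0.0
tool y angle 85.33 tilt [ 4.e-04  0.e+00 -1.e+00]
[([212, 188, 89, 125, 6024], [250.6, 248.6])]
[[252.45285004 293.69941575]
 [252.02176323 241.58382921]]
```

Within 1 mm. I'll close, lift a little and check.

{"method": "play_rows", "body": {
  "commands": [
    [0, 0, 0, 0, 0, 0],
    [0, 0, 0, 0, 0, 0],
    [0, 0, 0, 0, 0, 0],
    [0, 0, 0, 0, 0, 0],
    [0, 0, 0, 0, 0, 0]
  ],
  "hand": 0
}}

```text
time: 10.52
tool_pos: [0.4417, 0.2482, 0.0349]
tool_rot: [0.002, 0.04, 0.999, 0.0]
contact_force: [-2.5, -2.1, 5.9]
gripper_width: 0.226
grasp_force: 58.2
```

{"method": "play_rows", "body": {
  "commands": [
    [0, 0, -10, 0, 0, 0],
    [0, 0, -20, 0, 0, 0],
    [0, 0, -30, 0, 0, 0],
    [0, 0, -30, 0, 0, 0],
    [0, 0, 0, 0, 0, 0]
  ]
}}

```text
time: 10.93
tool_pos: [0.4435, 0.2496, 0.1295]
tool_rot: [0.005, 0.04, 0.999, 0.002]
contact_force: [1.7, 0.2, -3.4]
gripper_width: 0.226
grasp_force: 58.8
```

Run:
```python
from h import *
import pickle
s=st(); f=imaging.grab_frame('wrist'); pickle.dump((s,f),open('w7.pkl','wb'))
m=yellow(f); k,l,S,C=cv2.connectedComponentsWithStats(m); print([(S[i].tolist(),C[i].round(1).tolist()) for i in range(1,k) if S[i][4]>60])
```

```text
t 10.93 trk [-252.2 -160.1] z 129.5 F [ 1.7  0.2 -3.4] w 19.3 g 58.8
tool y angle 85.42 tilt [ 0.0098  0.0043 -0.9999]
[([211, 188, 82, 115, 5761], [250.8, 239.1])]
```

{"method": "play_rows", "body": {
  "commands": [
    [-25, -12, 0, 0, 0, 0],
    [-32, -24, 0, 0, 0, 0],
    [-32, -28, 0, 0, 0, 0],
    [-32, -28, 0, 0, 0, 0],
    [-25, -20, 0, 0, 0, 0]
  ]
}}

```text
time: 11.4
tool_pos: [0.5755, 0.1234, 0.1198]
tool_rot: [-0.002, 0.041, 0.999, -0.001]
contact_force: [1.1, 1.3, -4.2]
gripper_width: 0.222
grasp_force: 59.0
```

{"method": "play_rows", "body": {
  "commands": [
    [-14, -8, 0, 0, 0, 0],
    [0, 0, 0, 0, 0, 0],
    [0, 0, 0, 0, 0, 0],
    [0, 0, 0, 0, 0, 0]
  ]
}}

```text
time: 11.73
tool_pos: [0.5869, 0.1171, 0.1204]
tool_rot: [-0.002, 0.04, 0.999, -0.0]
contact_force: [-1.0, 0.1, -4.4]
gripper_width: 0.222
grasp_force: 59.0
```

Run:
```python
from h import *
import pickle
s=st(); f=imaging.grab_frame('wrist'); pickle.dump((s,f),open('w8.pkl','wb'))
cv2.imwrite('pics/w8.png',cv2.resize(f['image'],(800,600),interpolation=cv2.INTER_CUBIC)[:,:,::-1])
```

```text
t 11.73 trk [-131.7   -6.5] z 120.4 F [-1.   0.1 -4.4] w 19.0 g 59.0
tool y angle 85.42 tilt [-4.6e-03  2.0e-04 -1.0e+00]
```

View pics/w8.png

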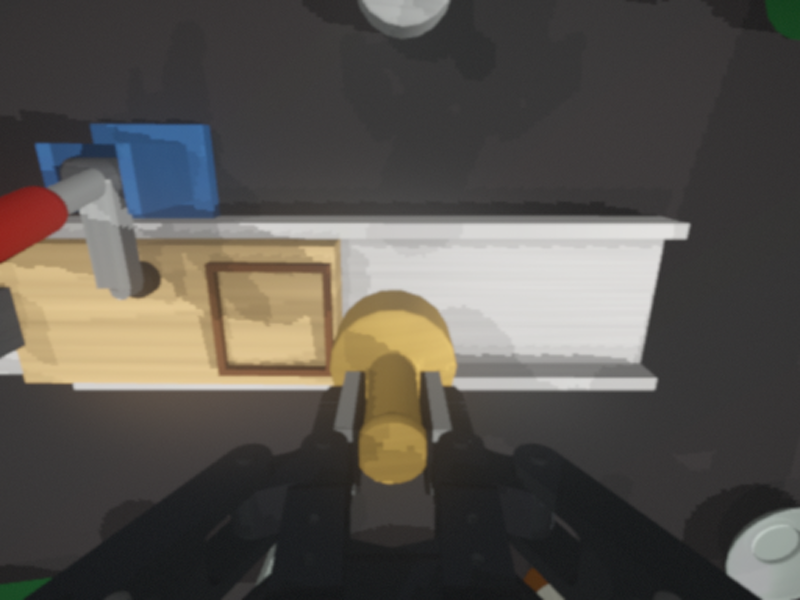

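The clamp arm is down on the deck at (125,280). The well's outer corners are at (206,263), (332,263), (333,377) and (218,376), and the weight hangs upright in the jaws at (393,350).

Run:
```python
from h import *
import pickle
s,f=pickle.load(open('w8.pkl','rb'))
g=lambda c,r,z:trk(ray(f,c*.64-.18,r*.64-.18,z/1000,s))
O=[g(*p,44) for p in((206,263),(332,263),(333,377),(218,376))]; print(np.round(O,1),np.mean(O,0).round(1))
O=[g(*p,44) for p in((217,272),(326,273),(328,368),(227,368))]; print(np.round(O,1),np.mean(O,0).round(1))
print('sled back',g(339,240,38),'rail',g(688,230,28),g(688,239,28))
# weight bottom front arc: fit using rows above the fingers only
m=yellow(f); k,l,S,C=cv2.connectedComponentsWithStats(m); i=l[210,252]; M=(l==i).astype(np.float32); M[:, :212]=0; print(S[i])
t=s['tool_pos']
from scipy.optimize import minimize
def cost(p): 
    d=np.abs(wmodel(f,s,t[0]+p[0]/1e3,t[1]+p[1]/1e3,t[2]-.0345)-M); return d[180:238,212:294].sum()
best=min((minimize(cost,x0,method='Nelder-Mead',options=dict(initial_simplex=[x0,[x0[0]+5,x0[1]],[x0[0],x0[1]+5]])) for x0 in([0,0],[-3,3])),key=lambda r:r.fun)
print('weight rel tool (world mm)',best.x.round(1),best.fun,cost([0,0]),'trk',trk(t[:2]+best.x/1e3).round(1))
```

```text
[[ -35.9  -33.5]
 [-100.5  -33.6]
 [ -98.3   31.9]
 [ -34.1   31.3]] [-67.2  -1. ]
[[-41.  -28.7]
 [-97.2 -28.3]
 [-95.8  26.3]
 [-39.7  26.4]] [-68.4  -1.1]
sled back [-103.80001874  -44.32803242] rail [-289.85111648  -48.03774367] [-290.88187406  -43.17123097]
[ 210  189   82  121 5937]
weight rel tool (world mm) [ 1.  -0.8] 228.25 331.8125 trk [-131.    -5.4]
```

{"method": "play_rows", "body": {
  "commands": [
    [-2, -20, 0, 0, 0, 0],
    [-2, -25, 0, 0, 0, 0],
    [0, -18, 0, 0, 0, 0],
    [0, 0, 15, 0, 0, 0],
    [0, 0, 10, 0, 0, 0]
  ]
}}

```text
time: 12.2
tool_pos: [0.5872, 0.0538, 0.0973]
tool_rot: [0.0, 0.04, 0.999, 0.0]
contact_force: [-0.4, -0.1, -4.6]
gripper_width: 0.222
grasp_force: 59.3
```

{"method": "play_rows", "body": {
  "commands": [
    [0, 0, 0, 0, 0, 0],
    [0, 0, 0, 0, 0, 0],
    [0, 0, 0, 0, 0, 0],
    [0, 0, 0, 0, 0, 0]
  ]
}}

```text
time: 12.53
tool_pos: [0.5882, 0.0543, 0.0985]
tool_rot: [0.001, 0.04, 0.999, 0.0]
contact_force: [-0.2, -0.8, -4.6]
gripper_width: 0.224
grasp_force: 59.3
```

Run:
```python
from h import *
import pickle
s=st(); f=imaging.grab_frame('wrist'); pickle.dump((s,f),open('w9.pkl','wb'))
print('weight - well', (trk(s['tool_pos'])+[0.7,1.1]-[-67.8,-1.0]).round(1))
# brown rim pixels: bounding in track frame at z=44
h=cv2.cvtColor(f['image'],cv2.COLOR_RGB2HSV); b=((h[:,:,0]<14)&(h[:,:,1]>90)&(h[:,:,2]>30)&(h[:,:,2]<150)).astype(np.uint8)
k,l,S,C=cv2.connectedComponentsWithStats(b)
for i in range(1,k):
    if S[i][4]>60:
        v,u=np.nonzero(l==i); P=np.array([trk(ray(f,a,c,.044,s)) for a,c in zip(u,v)]); print(S[i],np.percentile(P,[1,50,99],axis=0).round(1).tolist())
```

```text
t 12.53 trk [-69.2  -0.2] z 98.5 F [-0.2 -0.8 -4.6] w 19.2 g 59.3
tool y angle 85.47 tilt [ 0.001  0.    -1.   ]
weight - well [-0.7  1.9]
[  26  110  106   66 2036] [[15.8, -71.5], [46.0, -56.0], [90.2, -37.4]]
[ 84 131  47  51 141] [[15.3, -58.1], [28.7, -44.1], [53.1, -23.3]]
[206 167  86  43 562] [[-97.9, -33.3], [-77.7, -30.4], [-36.3, -3.6]]
[ 17 186  17  25 207] [[93.9, -17.8], [99.7, -11.5], [104.3, 0.6]]
```

{"method": "play_rows", "body": {
  "commands": [
    [1.5, -0.6, 6, 0, 0, 0],
    [0, 0, 6, 0, 0, 0],
    [0, 0, 4, 0, 0, 0],
    [0, 0, 0, 0, 0, 0],
    [0, 0, 0, 0, 0, 0]
  ]
}}

```text
time: 13.0
tool_pos: [0.5857, 0.0531, 0.0809]
tool_rot: [-0.001, 0.04, 0.999, -0.0]
contact_force: [-0.1, 0.1, -4.6]
gripper_width: 0.225
grasp_force: 59.3
```

{"method": "play_rows", "body": {
  "commands": [
    [0, 0, 3, 0, 0, 0],
    [0, 0, 3, 0, 0, 0],
    [0, 0, 0, 0, 0, 0],
    [0, 0, 0, 0, 0, 0]
  ]
}}

```text
time: 13.33
tool_pos: [0.5862, 0.0531, 0.0756]
tool_rot: [-0.0, 0.04, 0.999, -0.0]
contact_force: [0.6, 0.0, -5.3]
gripper_width: 0.223
grasp_force: 59.3
```

Run:
```python
from h import *
import pickle
s=st(); f=imaging.grab_frame('wrist'); pickle.dump((s,f),open('w10.pkl','wb'))
h=cv2.cvtColor(f['image'],cv2.COLOR_RGB2HSV); b=((h[:,:,0]<14)&(h[:,:,1]>90)&(h[:,:,2]>30)&(h[:,:,2]<150)).astype(np.uint8)
k,l,S,C=cv2.connectedComponentsWithStats(b)
for i in range(1,k):
    if S[i][4]>60 and S[i][0]>120:
        v,u=np.nonzero(l==i); P=np.array([trk(ray(f,a,c,.044,s)) for a,c in zip(u,v)]); print(S[i],np.percentile(P,[1,50,99],axis=0).round(1).tolist())
m=yellow(f); t=s['tool_pos']
q=wmodel(f,s,t[0],t[1],t[2]-.0345)
for r in range(186,250,8):
    for n,M in(('img',m),('mod',q)):
        c=np.nonzero(M[r,195:315]>.5)[0]; print(r,n,(c.min()+195,c.max()+195) if len(c) else None,end=' ')
    print()
```

```text
t 13.33 trk [-67.9  -2.1] z 75.6 F [ 0.6  0.  -5.3] w 19.0 g 59.3
tool y angle 85.4 tilt [-3.e-04  0.e+00 -1.e+00]
[203 178  95  72 767] [[-97.8, -33.0], [-82.6, -30.3], [-36.4, 16.2]]
186 img (np.int64(208), np.int64(260)) 186 mod None 
194 img (np.int64(202), np.int64(275)) 194 mod (np.int64(229), np.int64(274)) 
202 img (np.int64(202), np.int64(282)) 202 mod (np.int64(221), np.int64(282)) 
210 img (np.int64(209), np.int64(286)) 210 mod (np.int64(217), np.int64(285)) 
218 img (np.int64(202), np.int64(289)) 218 mod (np.int64(215), np.int64(288)) 
226 img (np.int64(203), np.int64(291)) 226 mod (np.int64(213), np.int64(290)) 
234 img (np.int64(204), np.int64(292)) 234 mod (np.int64(211), np.int64(292)) 
242 img (np.int64(204), np.int64(290)) 242 mod (np.int64(211), np.int64(292))
```

{"method": "play_rows", "body": {
  "commands": [
    [0, 0, 2, 0, 0, 0],
    [0, 0, 1, 0, 0, 0],
    [0, 0, 0, 0, 0, 0],
    [0, 0, 0, 0, 0, 0]
  ]
}}

```text
time: 13.72
tool_pos: [0.5866, 0.0531, 0.0733]
tool_rot: [0.0, 0.04, 0.999, 0.0]
contact_force: [-0.6, 0.2, -2.1]
gripper_width: 0.22
grasp_force: 59.5
```

{"method": "play_rows", "body": {
  "commands": [
    [0, 0, 1, 0, 0, 0],
    [0, 0, 0, 0, 0, 0],
    [0, 0, 0, 0, 0, 0]
  ]
}}

```text
time: 13.97
tool_pos: [0.5871, 0.0531, 0.0733]
tool_rot: [0.001, 0.04, 0.999, -0.0]
contact_force: [-2.9, 0.1, 6.5]
gripper_width: 0.222
grasp_force: 59.8
```

The weight is on the floor of the well, so I'll release it and lift straight up.

{"method": "play_rows", "body": {
  "commands": [
    [0, 0, -0.5, 0, 0, 0],
    [0, 0, 0, 0, 0, 0],
    [0, 0, 0, 0, 0, 0],
    [0, 0, 0, 0, 0, 0],
    [0, 0, 0, 0, 0, 0]
  ],
  "hand": 42
}}

```text
time: 14.38
tool_pos: [0.5861, 0.0531, 0.072]
tool_rot: [-0.0, 0.04, 0.999, -0.0]
contact_force: [0.1, 0.3, 0.2]
gripper_width: 0.492
grasp_force: 0.0
```

{"method": "play_rows", "body": {
  "commands": [
    [0, 0, -12, 0, 0, 0],
    [0, 0, -25, 0, 0, 0],
    [0, 0, -35, 0, 0, 0],
    [0, 0, -30, 0, 0, 0],
    [0, 0, 0, 0, 0, 0]
  ]
}}

```text
time: 14.8
tool_pos: [0.5907, 0.0531, 0.1837]
tool_rot: [0.007, 0.04, 0.999, 0.0]
contact_force: [1.0, -0.4, 0.7]
gripper_width: 0.494
grasp_force: 0.0
```

Run:
```python
from h import *
import pickle
s=st(); t=s['tool_pos']
for n in('top','wrist'):
    f=imaging.grab_frame(n); pickle.dump((s,f),open(f'w11{n}.pkl','wb'))
    m=yellow(f); q=wmodel(f,s,.5872,.0525,.038); ys,xs=np.nonzero(q>.5)
    print(n,'model box',xs.min(),xs.max(),ys.min(),ys.max(),'fraction yellow in model',m[q>.5].mean().round(2))
    cv2.imwrite(f'pics/w11{n}.png',f['image'][:,:,::-1])
f=pickle.load(open('w11wrist.pkl','rb'))[1]
# fit by sharp saturation edges: cost of hue/sat difference inside vs. ring just outside
h=cv2.cvtColor(f['image'],cv2.COLOR_RGB2HSV).astype(float); Sx=cv2.GaussianBlur(h[:,:,1],(0,0),1)
best=[]
for dx in np.arange(-6,6.1,1):
    for dy in np.arange(-6,6.1,1):
        q=wmodel(f,s,.5872+dx/1e3,.0525+dy/1e3,.038)>.5; o=cv2.dilate(q.astype(np.uint8),np.ones((7,7)))>0; best.append((Sx[q].mean()-Sx[o&~q].mean(),dx,dy))
print(sorted(best)[-4:])
```

```text
t 14.8 trk [-68.2   2.4] z 183.7 F [ 1.  -0.4  0.7] w 42.2 g 0.0
tool y angle 85.41 tilt [ 1.410e-02 -5.000e-04 -9.999e-01]
top model box 230 248 152 172 fraction yellow in model 0.0
wrist model box 225 276 149 210 fraction yellow in model 0.98
[(np.float64(32.34416084519383), np.float64(5.0), np.float64(6.0)), (np.float64(32.781301175297955), np.float64(2.0), np.float64(6.0)), (np.float64(33.13492762723057), np.float64(4.0), np.float64(6.0)), (np.float64(33.20669905477672), np.float64(3.0), np.float64(6.0))]
```

The weight is released and standing in the well. Next I'll move to the far side of the handle to flick it back.

{"method": "play_rows", "body": {
  "commands": [
    [3, -25, 0, 0, 0, 0],
    [3, -25, 0, 0, 0, 0],
    [4, -18, 0, 0, 0, 0],
    [0, 0, 0, 0, 0, 0],
    [0, 0, 0, 0, 0, 0]
  ],
  "hand": 0
}}

```text
time: 15.32
tool_pos: [0.5699, -0.0142, 0.1729]
tool_rot: [-0.001, 0.041, 0.999, 0.0]
contact_force: [0.2, -0.2, -1.4]
gripper_width: -0.002
grasp_force: 0.0
```

{"method": "play_rows", "body": {
  "commands": [
    [0, 0, 25, 0, 0, 0],
    [0, 0, 25, 0, 0, 0],
    [0, 0, 10, 0, 0, 0],
    [0, 0, 0, 0, 0, 0],
    [0, 0, 0, 0, 0, 0]
  ]
}}

```text
time: 15.73
tool_pos: [0.5704, -0.0131, 0.1136]
tool_rot: [-0.001, 0.04, 0.999, 0.0]
contact_force: [-0.3, -0.4, 1.1]
gripper_width: 0.001
grasp_force: 0.0
```

Run:
```python
from h import *
st(); reds(('scene',))
```

```text
t 15.73 trk [ -0.6 -12.5] z 113.6 F [-0.3 -0.4  1.1] w 0.1 g 0.0
tool y angle 85.45 tilt [-1.9e-03  5.0e-04 -1.0e+00]
scene [([248, 210, 2, 2, 3], [248.7, 210.3]), ([214, 249, 3, 7, 10], [215.0, 252.2]), ([216, 258, 1, 3, 3], [216.0, 259.0])]
```

{"method": "play_rows", "body": {
  "commands": [
    [12, 0, 0, 0, 0, 0],
    [9, 0, 0, 0, 0, 0],
    [8, 0, 0, 0, 0, 0],
    [7, 0, 0, 0, 0, 0],
    [6, 0, 0, 0, 0, 0]
  ]
}}

```text
time: 16.2
tool_pos: [0.5329, -0.0107, 0.1186]
tool_rot: [0.006, 0.04, 0.999, -0.0]
contact_force: [6.6, 0.5, 5.8]
gripper_width: 0.0
grasp_force: 3.7
```

{"method": "play_rows", "body": {
  "commands": [
    [6, 0, 0, 0, 0, 0],
    [6, 0, 0, 0, 0, 0],
    [0, 0, 0, 0, 0, 0]
  ]
}}

```text
time: 16.45
tool_pos: [0.5191, -0.0098, 0.1177]
tool_rot: [0.004, 0.04, 0.999, -0.0]
contact_force: [2.9, -0.8, 2.8]
gripper_width: 0.003
grasp_force: 1.6
```

Run:
```python
from h import *
st(); reds(('scene',))
```

```text
t 16.45 trk [  0.2 -63.9] z 117.7 F [ 2.9 -0.8  2.8] w 0.3 g 1.6
tool y angle 85.4 tilt [ 0.0078 -0.0011 -1.    ]
scene [([246, 203, 8, 5, 23], [249.1, 205.3]), ([214, 249, 3, 7, 10], [215.0, 252.2]), ([216, 257, 1, 4, 4], [216.0, 258.5])]
```

{"method": "play_rows", "body": {
  "commands": [
    [5, 0, 0, 0, 0, 0],
    [5, 0, 0, 0, 0, 0],
    [4, 0, 0, 0, 0, 0],
    [0, 0, 0, 0, 0, 0]
  ]
}}

```text
time: 16.83
tool_pos: [0.5009, -0.0081, 0.1128]
tool_rot: [-0.002, 0.04, 0.999, 0.0]
contact_force: [-0.0, -0.1, 1.4]
gripper_width: -0.002
grasp_force: 0.0
```

Run:
```python
from h import *
st(); reds(('scene',))
```

```text
t 16.83 trk [ -0.  -82.2] z 112.8 F [-0.  -0.1  1.4] w -0.1 g 0.0
tool y angle 85.41 tilt [-4.e-03  5.e-04 -1.e+00]
scene [([248, 179, 1, 3, 3], [248.0, 180.0]), ([244, 198, 8, 6, 24], [246.9, 201.1]), ([214, 249, 3, 7, 10], [215.0, 252.2]), ([216, 257, 1, 4, 4], [216.0, 258.5])]
```

{"method": "play_rows", "body": {
  "commands": [
    [-12, 0, 0, 0, 0, 0],
    [0, 0, -25, 0, 0, 0],
    [0, 0, -35, 0, 0, 0],
    [0, 0, -35, 0, 0, 0],
    [0, 30, -10, 0, 0, 0]
  ]
}}

```text
time: 17.3
tool_pos: [0.5197, 0.0175, 0.2249]
tool_rot: [0.004, 0.043, 0.999, -0.001]
contact_force: [1.4, -0.4, 0.9]
gripper_width: -0.001
grasp_force: 0.0
```

{"method": "play_rows", "body": {
  "commands": [
    [0, 35, 0, 0, 0, 0],
    [0, 35, 0, 0, 0, 0],
    [0, 35, 0, 0, 0, 0],
    [0, 30, 0, 0, 0, 0],
    [0, 0, 0, 0, 0, 0]
  ]
}}

```text
time: 17.72
tool_pos: [0.5275, 0.1594, 0.2184]
tool_rot: [-0.001, 0.038, 0.999, 0.001]
contact_force: [0.3, 0.7, -0.0]
gripper_width: 0.001
grasp_force: 0.0
```

{"method": "play_rows", "body": {
  "commands": [
    [0, 0, 0, 0, 0, 0],
    [0, 0, 0, 0, 0, 0],
    [0, 0, 0, 0, 0, 0]
  ]
}}

```text
time: 17.97
tool_pos: [0.5281, 0.1542, 0.2188]
tool_rot: [-0.0, 0.041, 0.999, -0.0]
contact_force: [-0.5, -0.9, 1.1]
gripper_width: 0.001
grasp_force: 0.0
```

Run:
```python
from h import *
import pickle
s=st(); reds(('scene',))
f=imaging.grab_frame('scene'); b0=pickle.load(open('f1.pkl','rb'))[1]
# compare with the hooked picture: shift of the sled front/ring region
A=b0['image'][225:275,180:260].astype(np.float32).mean(2); B=f['image'][225:275,180:260].astype(np.float32).mean(2)
print(cv2.phaseCorrelate(A,B))
# brass weight: stem/button against expected pose on the well floor vs 6 mm higher, from the scene view
g=f['image'].astype(int)
c,si=np.cos(yaw),np.sin(yaw)
P=lambda x,y:(T0[0]+c*x/1e3-si*y/1e3,T0[1]+si*x/1e3+c*y/1e3)
h=cv2.cvtColor(f['image'],cv2.COLOR_RGB2HSV).astype(float); V=f['image'].astype(float)
d=np.abs(V-b0['image']).sum(2)>60   # what is new since before the weight was set
M=d.astype(np.float32); out=[]
for z in(38,44):
  for x in range(-78,-57,2):
    for y in range(-10,11,2):
      q=wmodel(f,None,*P(x,y),z/1e3,k=2); w=cv2.dilate((q>0).astype(np.uint8),np.ones((9,9)))>0; out.append((float(np.abs(q-M)[w].sum()),z,x,y))
print(sorted(out)[:5],[o for o in sorted(out) if o[1]==44][0])
```

```text
t 17.97 trk [-164.   -68.1] z 218.8 F [-0.5 -0.9  1.1] w 0.1 g 0.0
tool y angle 85.34 tilt [-1.e-03 -5.e-04 -1.e+00]
scene [([374, 28, 1, 4, 4], [374.0, 29.5]), ([281, 48, 1, 3, 3], [281.0, 49.0]), ([241, 178, 11, 26, 169], [246.0, 190.9]), ([214, 249, 3, 7, 10], [215.0, 252.2]), ([216, 257, 1, 3, 3], [216.0, 258.0])]
((0.025338966760855897, -0.0043620957404755245), 0.9347289292812347)
[(232.25, 38, -64, -4), (235.25, 44, -62, 2), (236.75, 38, -64, -2), (238.5, 38, -66, -6), (241.0, 44, -64, 0)] (235.25, 44, -62, 2)
```

The handle is back at its open pixel position, the sled and gate have not moved, and the weight is in the well. The contact height came out below the rim top. Handing in.

```bash
python3 -c "
from h import *
print(manip.job_done())"
```

```text
the job is handed in; nothing more can be done
None
```

I handed the job in at about 18 s, with the sled hooked and the gate shut, the brass weight in the well and the clamp open again. The final camera and force checks agreed, except that the last image could not confirm the weight's height, so that rests on the contact reading; no verdict came back.

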